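# Hang the funnel holder and the slide lifter on the drying board

## Robot

A 6-joint arm with a two-finger parallel gripper is mounted at the origin on the work surface. World frame = base frame: x ahead of the robot, y to its left, z up, the work surface at z = 0. Lengths are in m, angles in degrees, forces in N, time in s.
With the tool pointing down it reaches from about 0.425 to 0.925 m from the base axis. Payload 12.5 kg.
Tool frame: the origin (TCP) lies midway between the tips of the shut fingers; the grasp point (between the pads) lies 19 mm behind it; z points along the fingers, y is the line along which they close (so a half turn about z gives the same grasp; the last joint's range is limited). The gripper opens to 85 mm and grips with 20 to 120 N. Pads are 22 mm wide; open, the fingers measure 114 mm over their backs; the gripper's body (76 mm by 85 mm) begins 54 mm behind the grasp point. The pads swing forward as they close: fully open they stand 13 mm farther back than shut.
Start: joints at [63.736, 28.126, 89.318, -0, 62.55, -6.05], TCP at [0.216, 0.587, 0.231] pointing down, gripper open.
Joint ranges: [-177.58, 177.58], [-47.91, 125.51], [2.72, 160], [-65.01, 245.01], [3.68, 167.84], [-153.87, 153.87]. Speed limits (degrees/s): [127.2, 127.2, 159.86, 180, 180, 180].

## Interface

Orientations are given as a 3x3 rotation matrix whose columns are the frame's x, y, z axes.
In Python, from station import ctrl gives the robot as it stands. Calls block until the motion is done:
- ctrl.reach(position, orientation): joint-space move of the TCP to a pose.
- ctrl.move_straight(position, ori=None, speed=0.15, guard=None): straight line of the TCP; ori=None keeps the orientation; speed is the mean speed in m/s. With guard (N) it stops when the force on the tool has changed by that much, and returns True; else False.
- ctrl.move_j(angles): joint-space move.
- ctrl.gripper_to(opening, force=None): finger opening in m; force is the grip in N (None keeps the last); returns when the fingers have stopped.
- ctrl.sleep(seconds).
- ctrl.inverse_kinematics(position, orientation): joint angles nearest the present ones, or None.
- ctrl.capture(name): name is "scene" or "top" or "wrist"; returns the picture (480x640x3 uint8, blue, green, red); there is no depth.
- ctrl.camera_model(name): a dict with "intrinsics" (3x3 intrinsics, pixels), "pose" (4x4, takes a point from camera to world coordinates). Camera axes: x right, y up, looking along -z (the intrinsics and any distortion apply to the point x, -y, -z); pixel columns grow to the right and rows downward; lengths in m; the calibration is good to about 2 mm. A picture is of the moment at which its call begins: read the wrist's pose just before it. camera_model takes no time and is no camera call; for the wrist camera it gives the pose at the moment of the call.
A pose or a line that the arm cannot do raises ctrl.IKError and nothing moves.
- ctrl.sign_off(): hands the job in; it is judged then, once.
Readings, each from a call of its own:
- ctrl.read_clock(): time.
- ctrl.read_qpos(): joint angles.
- ctrl.read_dq(): joint speeds.
- ctrl.read_joint_efforts(): joint torques, N m.
- ctrl.read_tool_pos(): TCP position.
- ctrl.read_ee_rot(): TCP orientation.
- ctrl.read_contact_force(): force on the tool from outside, world axes, zero at the start.
- ctrl.read_moment(): the same for the moment, N m.
- ctrl.read_gripper_width(): finger opening in m.
- ctrl.read_gripper_force(): force on a finger pad.
Only numpy, scipy, OpenCV 4.12 (cv2) and the standard library are available. Lean on these libraries where they do the work, as an engineer would, in place of code of your own. Each camera call takes 0.05 s, during which the arm holds its last target. There are 200 camera calls.

## Task

Hang the two steel tools that have an eye in the end on the sloping drying board: the funnel holder (the one with the big ring) by its small eye on the thick empty peg, the slide lifter (with the blade) by its eye on the thin empty peg. Slide each eye fully down its peg so that the tool lies flat on the board with its other end hanging down the slope, and leave everything else on the bench where it stands.

Things in the scene. Friction and masses are not known exactly. Their poses are not given: they have to be found in the camera images.
- rack: Wooden drying board, fixed. Origin under the middle of its base, z up. Its face slopes 30 degrees, rising towards its +x from (-100, y, 30) mm to (108, y, 150) mm, 275 mm wide. Three pegs at (65, y, 125) mm, y = -80, 0, 80 (which is where varies), stand square to the face, along (-0.5, 0, 0.866) in this frame: 30 degrees from vertical, leaning to -x.
- peg_thick: The thick empty wooden peg: 18 mm in diameter, 48 mm long, its last 12 mm tapering to 7 mm. Origin where its axis meets the sloping face; the frame is turned as the board's (z up, not along the peg).
- peg_thick_root (a point): Point on the thick peg's axis 4 mm above the sloping face: where the centre of a fully seated eye comes to lie.
- peg_thick_tip (a point): Centre of the thick peg's tip, 48 mm from the face.
- peg_thin: The thin empty wooden peg: 11 mm in diameter, 48 mm long, its last 12 mm tapering to 4.4 mm. Origin where its axis meets the sloping face; frame turned as the board's.
- peg_thin_root (a point): Point on the thin peg's axis 4 mm above the sloping face: where the centre of a fully seated eye comes to lie.
- peg_thin_tip (a point): Centre of the thin peg's tip, 48 mm from the face.
- peg_used: A third peg, as thin, fixed, with a small round brush (24 mm thick, reaching 155 mm down the slope, up to 24 mm off the face) hanging on it: taken, leave alone. Origin where its axis meets the face.
- holder: Funnel holder, bare steel, 190 mm long, flat underside: an eye (40 mm outside, 24 mm hole, 8 mm thick) at its -x end, a bar handle along x (16 mm wide, 18 mm tall, x from -58 to 27 mm), and a big ring (70 mm outside, 50 mm inside, 8 mm thick) at its +x end. Origin on the underside, below the grip, near the centre of mass; z up as it lies.
- holder_eye (a point): Centre of the holder's eye, 75 mm from the origin towards -x, 4 mm above the underside.
- holder_tail (a point): Far end of the holder's big ring, at x = 95 mm, 4 mm above the underside.
- lifter: Slide lifter, bare steel, 175 mm long, flat underside: an eye (33 mm outside, 16.5 mm hole, 8 mm thick) at its -x end, a bar handle along x (14 mm wide, 18 mm tall, x from -61 to 27 mm), and a flat blade (62 x 50 mm, 5 mm thick) at its +x end. Origin on the underside, below the grip, near the centre of mass; z up as it lies.
- lifter_eye (a point): Centre of the lifter's eye, 75 mm from the origin towards -x, 4 mm above the underside.
- lifter_tail (a point): Outer end of the lifter's blade, at x = 83 mm, 4 mm above the underside.
- scraper: Loose bystander: a bare steel scraper like the lifter but with no eye, 168 mm long (x from -85 to 83 mm), 50 mm wide at the blade, 18 mm tall. Origin under its grip.
- reagent: Loose bystander: amber bottle, 68 mm across, 150 mm tall. Origin at the middle of its foot.
- jar: Loose bystander: glass jar, 52 mm across, 60 mm tall. Origin at the middle of its foot.
- beaker: Loose bystander: open glass beaker, 68 mm across at the rim, 66 mm tall. Origin at the middle of its foot.
- dish: Loose bystander: clear Petri dish, 64 mm across, 18 mm tall. Origin at the middle of its foot.
- tin: Loose bystander: round metal tin with a lid, 57 mm across, 40 mm tall. Origin at the middle of its foot.
- slidebox: Loose bystander: wooden slide box, 85 x 50 x 32 mm. Origin at the middle of its underside.
Not all that is in view belongs to the job. Leave any blue look-alike of the holder alone. Leave any turquoise look-alike of the lifter alone.

How it is judged:
By the outcome, as a careful person would: the job done as asked, in the order asked, and still so for the second after the job is handed in, with the robot touching nothing.
It also fails if it takes over 67 s, if anything falls off the work surface, if the arm or the gripper's body presses on something with over 40 N, if the wrist force passes 120 N, or if a joint passes its speed limit or range.

## Working session

There is one attempt and no reset: what is moved stays moved. The work goes in short steps, each a Python script; the robot and the scene stay as the last script left them, time stands still between calls to the robot, and variables do not carry over. Pictures are saved under pics/ and viewed, at most 10 in all, crops included, and the job is handed in when it is done.

```bash
ls; mkdir -p pics; python3 - <<'E'
from station import ctrl
import cv2,numpy as np
for n in("scene","top"):
    cv2.imwrite(f"pics/{n}0.png",ctrl.capture(n)); m=ctrl.camera_model(n); print(n,{k:np.round(v,4).tolist() if not isinstance(v,str) else v for k,v in m.items()})
print({k:np.round(v,4).tolist() for k,v in ctrl.camera_model("wrist").items()}, ctrl.read_ee_rot(), ctrl.read_clock())
E
```

```text
pics
scene {'intrinsics': [[483.3291, 0.0, 321.6465], [0.0, 483.3291, 239.2673], [0.0, 0.0, 1.0]], 'pose': [[-0.9042, -0.3457, 0.251, 0.7579], [0.4271, -0.7445, 0.5131, 0.5508], [0.0095, 0.5711, 0.8208, 1.0119], [0.0, 0.0, 0.0, 1.0]]}
top {'intrinsics': [[436.2562, 0.0, 320.7907], [0.0, 436.2562, 245.5412], [0.0, 0.0, 1.0]], 'pose': [[0.0081, 0.9901, -0.1398, 0.3386], [-0.9996, 0.0119, 0.0264, -0.0005], [0.0278, 0.1395, 0.9898, 1.2149], [0.0, 0.0, 0.0, 1.0]]}
{'intrinsics': [[396.5798, 0.0, 321.708], [0.0, 396.5798, 236.4868], [0.0, 0.0, 1.0]], 'pose': [[0.3455, -0.8971, -0.2754, 0.1449], [0.9384, 0.33, 0.1024, 0.6123], [-0.0009, -0.2939, 0.9559, 0.374], [0.0, 0.0, 0.0, 1.0]]} [[-9.38411228e-01  3.45520158e-01 -4.33311035e-04]
 [ 3.45520413e-01  9.38410835e-01 -8.66014183e-04]
 [ 1.07398413e-04 -9.62395240e-04 -9.99999531e-01]] 0.1
```

View pics/scene0.png

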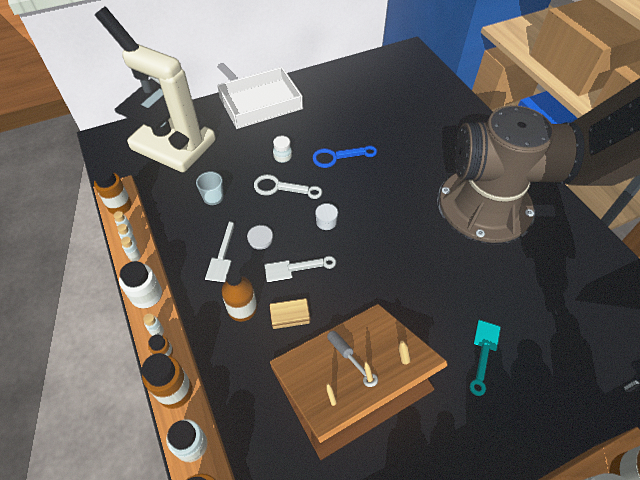

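View pics/top0.png

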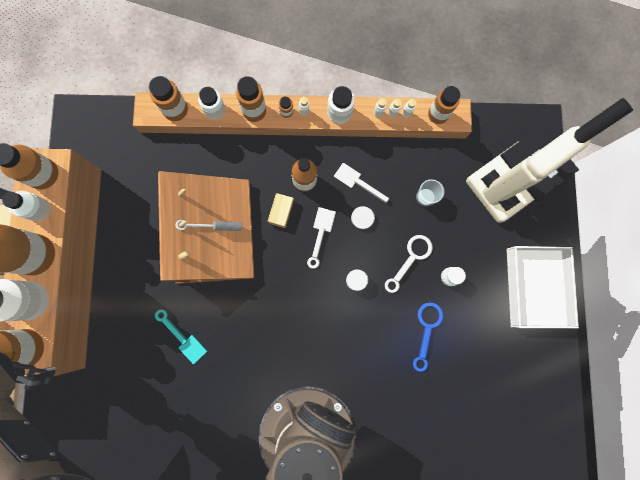

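The top picture shows these candidates:
- **Holder:** steel tool with its eye at (392,285) and ring at (419,247). The blue look-alike is at (427,335).
- **Lifter:** steel tool with its eye at (313,263) and blade at (324,219). The scraper at (360,182) has no eye, and the turquoise look-alike is at (180,335).
- **Pegs:** tips near (181,192), (181,225, taken by the brush) and (183,256). The last one looks thick in the scene view, at (404,353). The thin one is at (332,393) in the scene view.

I choose the steel pair. Next I measure and check with a crop.

```bash
cat > h.py <<'E'
import numpy as np,cv2
def ray(m,u,v):
    K=np.array(m["intrinsics"]);P=np.array(m["pose"])
    d=np.linalg.inv(K)@[u,v,1]; return P[:3,3],P[:3,:3]@(d*[1,-1,-1])
def onz(m,u,v,z):
    o,d=ray(m,u,v); return o+d*(z-o[2])/d[2]
def tri(m1,p1,m2,p2):
    o1,d1=ray(m1,*p1);o2,d2=ray(m2,*p2)
    s,t=np.linalg.lstsq(np.c_[d1,-d2],o2-o1,rcond=None)[0]
    a,b=o1+s*d1,o2+t*d2; return (a+b)/2,np.linalg.norm(a-b)
def proj(m,p):
    P=np.array(m["pose"]);q=P[:3,:3].T@(np.array(p)-P[:3,3]);q=np.array(m["intrinsics"])@(q*[1,-1,-1]);return q[:2]/q[2]
E
python3 - <<'E'
from station import ctrl
from h import *
np.set_printoptions(precision=4,suppress=True)
t=cv2.imread("pics/top0.png");mt=ctrl.camera_model("top")
hsv=cv2.cvtColor(t,cv2.COLOR_BGR2HSV)
mask=((hsv[...,1]<60)&(hsv[...,2]>120)).astype(np.uint8)
for name,(x0,y0,x1,y1) in dict(holder=(375,228,438,300),lifter=(300,200,340,275)).items():
    r=np.zeros_like(mask);r[y0:y1,x0:x1]=mask[y0:y1,x0:x1]
    cs,h=cv2.findContours(r,cv2.RETR_CCOMP,cv2.CHAIN_APPROX_NONE)
    for c,hh in zip(cs,h[0]):
        a=cv2.contourArea(c)
        if a<8: continue
        M=cv2.moments(c);u,v=M["m10"]/M["m00"],M["m01"]/M["m00"]
        print(name,"hole" if hh[3]>=0 else "outer",a,(u,v),onz(mt,u,v,.006))
s=cv2.imread("pics/scene0.png")
a=cv2.resize(t[160:300,150:290],None,fx=4,fy=4,interpolation=cv2.INTER_CUBIC)[:, :400]
b=cv2.resize(s[315:425,310:430],None,fx=3.3,fy=3.3,interpolation=cv2.INTER_CUBIC)
o=np.zeros((560,800,3),np.uint8);o[:a.shape[0],:a.shape[1]]=a;o[:b.shape[0],400:400+b.shape[1]]=b
c=cv2.resize(t[195:300,295:440],None,fx=2.7,fy=2.7)[:190];o[370:560,400:400+c.shape[1]]=c[:, :400]
cv2.imwrite("pics/crop1.png",o)
E
```

```text
holder outer 781.5 (410.67647686073786, 258.82810833866495) [ 0.4748 -0.2851  0.006 ]
holder hole 62.0 (391.5, 285.14247311827955) [ 0.4007 -0.23    0.006 ]
holder hole 247.5 (419.3582491582491, 246.74006734006733) [ 0.5093 -0.3104  0.006 ]
lifter outer 583.5 (320.7697800628392, 231.54870037132247) [ 0.5491 -0.0323  0.006 ]
lifter hole 29.5 (312.8870056497175, 262.11299435028246) [ 0.4626 -0.0111  0.006 ]
```

View pics/crop1.png

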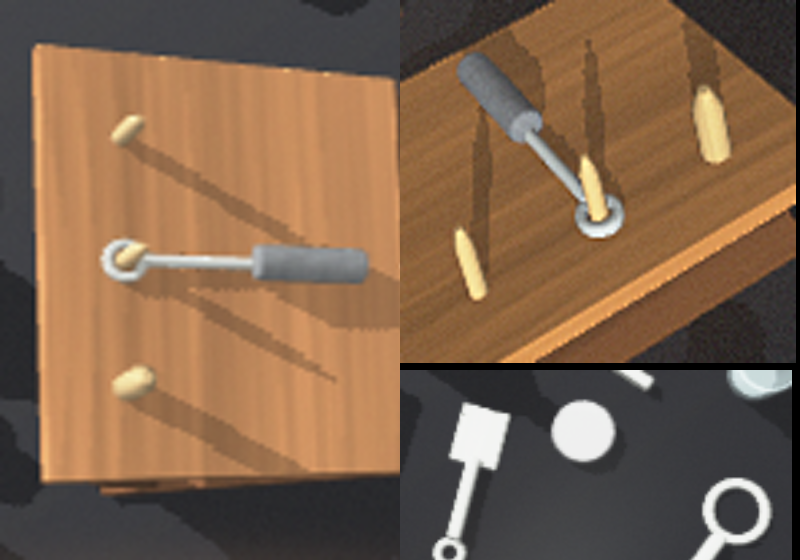

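The crop confirms the steel holder (big ring and eye) and the steel lifter (blade and eye). In the scene view the pegs' widths show thin at left and thick at right. Tips in full-image pixels, thin then thick: scene (328,385) and (403,342), top (184.5,190.5) and (187,253). Now I triangulate these and check that the poses are reachable.

```bash
python3 - <<'E'
from station import ctrl
from h import *
np.set_printoptions(precision=4,suppress=True)
mt=ctrl.camera_model("top");ms=ctrl.camera_model("scene")
for n,a,b in[("thin",(184.5,190.5),(328.2,385.3)),("used",(185.5,222.5),(366.4,362.9)),("thick",(187,253),(402.7,342.3))]:
    print(n,*tri(mt,a,ms,b),onz(mt,*a,.1666),onz(ms,*b,.1666))
print("root thin/thick scene z.125",onz(ms,334.2,404,.125),onz(ms,406,362.5,.125))
R=ctrl.read_ee_rot();mw=ctrl.camera_model("wrist");P=np.array(mw["pose"])
print("cam in tool",R.T@(P[:3,3]-ctrl.read_tool_pos()),"\n",R.T@P[:3,:3])
# rack edges in top
c=lambda u,v,z:onz(mt,u,v,z)
print("board top corners",c(159.5,171.5,.150),c(160,280,.150),c(249,180,.03))
# feasibility
def grasp(yaw): # closing dir y perpendicular to tool x at yaw
    x=np.array([np.cos(yaw),np.sin(yaw),0]);z=np.array([0,0,-1.]);return np.c_[x,np.cross(z,x),z]
yh=np.arctan2(-.0804,.1086)
yl=np.arctan2(-.0323+.0111,.5491-.4626)
for n,p,y in[("h",[.4007+.075*np.cos(yh),-.23+.075*np.sin(yh),.004],yh),("l",[.4626+.075*np.cos(yl),-.0111+.075*np.sin(yl),.004],yl)]:
    for k in(0,np.pi): print(n,p,np.degrees(y),ctrl.inverse_kinematics(np.array(p),grasp(y+k)))
E
```

```text
thin [0.6212 0.3086 0.1592] 0.0009033783555068396 [0.6189 0.3067 0.1666] [0.6228 0.3104 0.1666]
used [0.5406 0.3016 0.1609] 0.0008351053005523564 [0.5392 0.3002 0.1666] [0.5424 0.303  0.1666]
thick [0.4634 0.2948 0.1645] 0.004251834530284785 [0.4648 0.2928 0.1666] [0.4624 0.2967 0.1666]
root thin/thick scene z.125 [0.6211 0.3338 0.125 ] [0.4632 0.3221 0.125 ]
cam in tool [ 0.0756 -0.0002 -0.1432] 
 [[-0.      0.9558  0.294 ]
 [ 1.      0.     -0.    ]
 [-0.      0.294  -0.9558]]
board top corners [0.6712 0.376  0.15  ] [0.4004 0.3588 0.15  ] [0.6883 0.1698 0.03  ]
h [np.float64(0.46097858654071716), np.float64(-0.27462613589202267), 0.004] -36.51371177555424 [-37.8388  40.4171 112.0051  -0.      27.5777  88.675 ]
h [np.float64(0.46097858654071716), np.float64(-0.27462613589202267), 0.004] -36.51371177555424 [-37.8388  40.4171 112.0051  -0.      27.5777 -91.325 ]
l [np.float64(0.5354441206226206), np.float64(-0.028953125516757862), 0.004] -13.770987124550492 [-10.1544  40.4025 112.0563  -0.      27.5412  93.6166]
l [np.float64(0.5354441206226206), np.float64(-0.028953125516757862), 0.004] -13.770987124550492 [-10.1544  40.4025 112.0563  -0.      27.5412 -86.3834]
```

```bash
cat >> h.py <<'E'
CAM=np.array([.0756,-.0002,-.1432])
def frames(a): # a: yaw of board x
    x=np.array([np.cos(a),np.sin(a),0]);ax=-.5*x+[0,0,.8660254]
    xt=.8660254*x+np.array([0,0,.5]);z=-ax
    return x,ax,np.c_[xt,np.cross(z,xt),z]
E
python3 - <<'E'
from station import ctrl
from h import *
np.set_printoptions(precision=4,suppress=True)
x,ax,R=frames(np.radians(94.6))
T=dict(thin=np.array([.6205,.308,.1666]),thick=np.array([.4635,.2945,.1666]))
for n in T:
    eye=T[n]-ax*.044; tcp=eye-R[:,0]*.075-ax*.001
    print(n,ctrl.inverse_kinematics(tcp,R),ctrl.inverse_kinematics(tcp+ax*.08,R), ctrl.inverse_kinematics(tcp,R*[-1,-1,1]))
for n in T:
    p=T[n]+ax*.17-R@CAM
    print(n,p,ctrl.inverse_kinematics(p,R))
    try: ctrl.reach(p,R)
    except ctrl.IKError as e: print(e);continue
    m=ctrl.camera_model("wrist");cv2.imwrite(f"pics/w_{n}.png",ctrl.capture("wrist"));np.savez(f"w_{n}.npz",intrinsics=m["intrinsics"],pose=m["pose"])
    print(proj(m,T[n]))
print(ctrl.read_clock())
import glob
fs=sorted(glob.glob("pics/w_*.png"))
cv2.imwrite("pics/wv.png",np.hstack([cv2.resize(cv2.imread(f),(400,300)) for f in fs]))
E
```

```text
thin [  6.4928  41.6053  94.113   40.1296  50.8368 -25.8435] [  2.9315  36.2269  92.2841  36.0468  58.1395 -22.9415] None
thick [  7.0018  33.0717 116.8626  50.2325  40.5358 -39.6305] [  2.2857  25.7903 114.7291  41.423   49.0352 -32.7192] [  7.0018  33.0717 116.8626  50.2325  40.5358 140.3695]
thin [0.627  0.2294 0.152 ] [  3.2515  36.7757  92.5297  36.4173  57.3516 -23.2591]
[323.7645 116.5662]
thick [0.47   0.2159 0.152 ] [  2.7104  26.531  115.0217  42.1856  48.0869 -33.3724]
[321.4027 115.4598]
2.8833
```

View pics/wv.png

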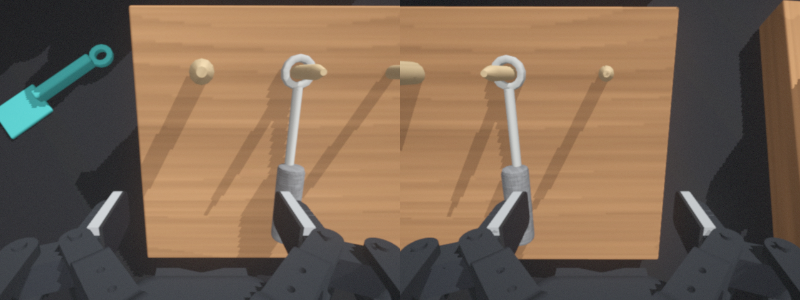

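The wrist view shows the thick peg end-on at about (323,114) and the thin one at about (328,115), both in full-size pixels. The brush is on the middle peg. Next I refine the pegs with a mask, then look at the holder from close by.

```bash
cat >> h.py <<'E'
def cents(img,box,cond,amin=8):
    x0,y0,x1,y1=box;h=cv2.cvtColor(img,cv2.COLOR_BGR2HSV).astype(int)
    r=np.zeros(img.shape[:2],np.uint8);r[y0:y1,x0:x1]=cond(h)[y0:y1,x0:x1]
    cs,hi=cv2.findContours(r,cv2.RETR_CCOMP,cv2.CHAIN_APPROX_NONE);o=[]
    for c,k in zip(cs,hi[0] if hi is not None else []):
        a=cv2.contourArea(c)
        if a>=amin:
            M=cv2.moments(c);o.append(("hole" if k[3]>=0 else "out",a,M["m10"]/M["m00"],M["m01"]/M["m00"]))
    return sorted(o,key=lambda q:-q[1])
steel=lambda h:(h[...,1]<60)&(h[...,2]>120)
def down(yaw):
    x=np.array([np.cos(yaw),np.sin(yaw),0]);z=np.array([0,0,-1.]);return np.c_[x,np.cross(z,x),z]
E
python3 - <<'E'
from station import ctrl
from h import *
np.set_printoptions(precision=4,suppress=True)
for n,(u,v) in dict(thick=(323,114),thin=(328,115)).items():
    im=cv2.imread(f"pics/w_{n}.png");m=dict(np.load(f"w_{n}.npz"))
    h=cv2.cvtColor(im,cv2.COLOR_BGR2HSV)
    print(n,"peg",h[v,u],h[v+3,u],"board",h[v-40,u],h[v+45,u-30],h[v+8,u+40])
    peg=lambda h:(h[...,1]<125)&(h[...,2]>90)
    c=cents(im,(u-30,v-30,u+30,v+30),peg)
    print(c[:3])
    print(onz(m,*c[0][2:],.1666),onz(m,*c[0][2:],.150))
# holder close look
yh=np.arctan2(-.0804,.1086); R=down(yh+np.pi)
o=np.array([.461,-.2746,.12])
x,ax,Rr=frames(np.radians(94.6))
ctrl.move_straight(ctrl.read_tool_pos()+ax*.06,speed=.3)
ctrl.reach(o,R)
m=ctrl.camera_model("wrist");im=ctrl.capture("wrist");cv2.imwrite("pics/w_h.png",im);np.savez("w_h.npz",intrinsics=m["intrinsics"],pose=m["pose"])
print("eye exp",proj(m,[.4007,-.23,.006]),"ring exp",proj(m,[.5093,-.3104,.006]))
print(cents(im,(0,0,640,480),steel,100)[:6],ctrl.read_clock(),ctrl.read_contact_force())
E
```

```text
thick peg [ 18  76 208] [ 19  75 205] board [ 14 117 177] [ 14 119 157] [ 14 118 173]
[('out', 3481.0, 322.5, 113.5)]
[0.4639 0.2954 0.1666] [0.4632 0.305  0.15  ]
thin peg [ 19  76 204] [ 19  77 203] board [ 14 116 176] [ 14 121 152] [ 14 122 163]
[('out', 3474.0, 327.53574170024945, 114.44276530416425), ('hole', 9.0, 317.0, 127.62962962962962)]
[0.622  0.3091 0.1666] [0.6214 0.3187 0.15  ]
eye exp [321.0811 115.7835] ring exp [321.1127 311.8474]
[('out', 12912.0, 322.5497857290376, 237.273982858323), ('out', 7366.0, 134.87322382116028, 307.38164087247713), ('out', 6824.0, 588.9003028526768, 275.8950273544353), ('out', 6820.0, 496.25332355816226, 31.607893450635384), ('hole', 3272.5, 322.9270690094219, 310.80137509549274), ('out', 1294.0, 593.3356517259144, 377.9286450283359)] 4.9667 [ 0.2818 -0.0738  0.1822]
```

View pics/w_h.png

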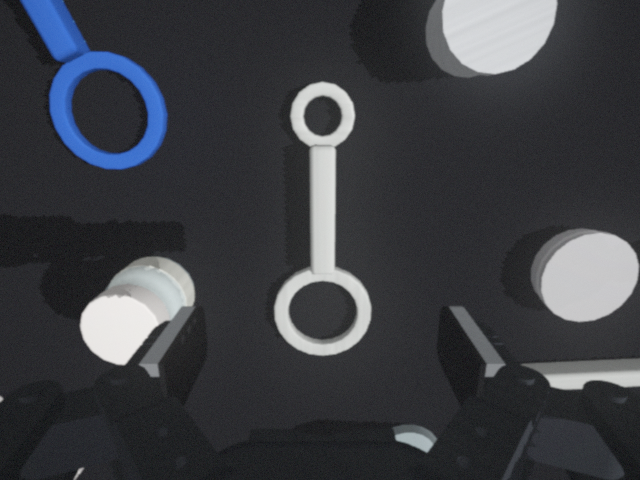

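The wrist picture shows the holder upright, with its eye at (323,116) and ring at (323,311). The blue decoy is at upper left and the jar at left stands well clear of the fingers. Next I tighten the peg mask, fix the eye and ring, and grasp.

```bash
python3 - <<'E'
from station import ctrl
from h import *
np.set_printoptions(precision=4,suppress=True)
for n,(u,v) in dict(thick=(323,114),thin=(328,115)).items():
    im=cv2.imread(f"pics/w_{n}.png");m=dict(np.load(f"w_{n}.npz"))
    for nm,f in dict(light=lambda h:(h[...,1]<97)&(h[...,2]>110),hue=lambda h:(h[...,0]>=17)).items():
        c=cents(im,(u-28,v-28,u+28,v+28),f,30)[:1]
        for q in c: print(n,nm,q,onz(m,*q[2:],.1666))
im=cv2.imread("pics/w_h.png");m=dict(np.load("w_h.npz"))
f=lambda box:[q for q in cents(im,box,steel,100) if q[0]=="hole"][0]
e=f((280,70,370,160));r=f((265,255,385,365))
E,G=onz(m,*e[2:],.006),onz(m,*r[2:],.006)
d=G-E;L=np.linalg.norm(d);yaw=np.arctan2(d[1],d[0]);o=E+d/L*.075
print(e,E,G,L,np.degrees(yaw),o)
assert abs(L-.135)<.004
R=down(yaw+np.pi)
ctrl.gripper_to(.055)
ctrl.move_straight([o[0],o[1],.04],R,speed=.15)
print(ctrl.move_straight([o[0],o[1],.004],R,speed=.05,guard=8))
print(ctrl.read_tool_pos(),ctrl.read_gripper_width())
ctrl.gripper_to(0,force=80)
print(ctrl.read_gripper_width(),ctrl.read_gripper_force(),ctrl.read_contact_force(),ctrl.read_clock())
E
```

```text
thick light ('out', 1235.0, 322.46923076923076, 113.66558704453442) [0.4639 0.2953 0.1666]
thick hue ('out', 1192.0, 322.4658836689038, 113.6517058165548) [0.4639 0.2954 0.1666]
thin light ('out', 438.0, 329.7279299847793, 116.68873668188736) [0.6229 0.3081 0.1666]
thin hue ('out', 408.0, 329.8406862745098, 116.45057189542483) [0.623  0.3083 0.1666]
('hole', 1230.0, 322.4540650406504, 115.4739837398374) [ 0.4011 -0.2292  0.006 ] [ 0.5094 -0.3089  0.006 ] 0.1344706720906865 -36.320082510543045 [ 0.4615 -0.2736  0.006 ]
False
[ 0.4616 -0.2737  0.0041] 0.054778748667135085
0.014024566384319977 78.96569609642029 [-0.6065  0.6638  4.6923] 7.375
```

```bash
python3 - <<'E'
from station import ctrl
from h import *
np.set_printoptions(precision=4,suppress=True)
p=ctrl.read_tool_pos();ctrl.move_straight(p+[0,0,.2],speed=.25)
x,ax,R=frames(np.radians(94.64))
tip=np.array([.4639,.2953,.1666])
eye=np.array([.075,0,0])
ctrl.reach(tip+ax*.06-R@eye,R)
ctrl.move_straight(tip+ax*.015-R@eye,R,speed=.15)
Rr=ctrl.read_ee_rot();tp=ctrl.read_tool_pos()
m=ctrl.camera_model("wrist");im=ctrl.capture("wrist");cv2.imwrite("pics/w_a.png",im);np.savez("w_a.npz",intrinsics=m["intrinsics"],pose=m["pose"],R=Rr,t=tp)
print("eye exp",proj(m,tp+Rr@eye),"tip exp",proj(m,tip))
print(ctrl.read_gripper_width(),ctrl.read_contact_force(),ctrl.read_clock())
cv2.imwrite("pics/w_a2.png",cv2.resize(im[40:240,200:460],None,fx=3,fy=3))
E
```

```text
eye exp [323.383  115.6824] tip exp [322.784  114.9289]
0.013607153866122431 [ 0.5422  0.4993 -3.4107] 10.525
```

View pics/w_a2.png

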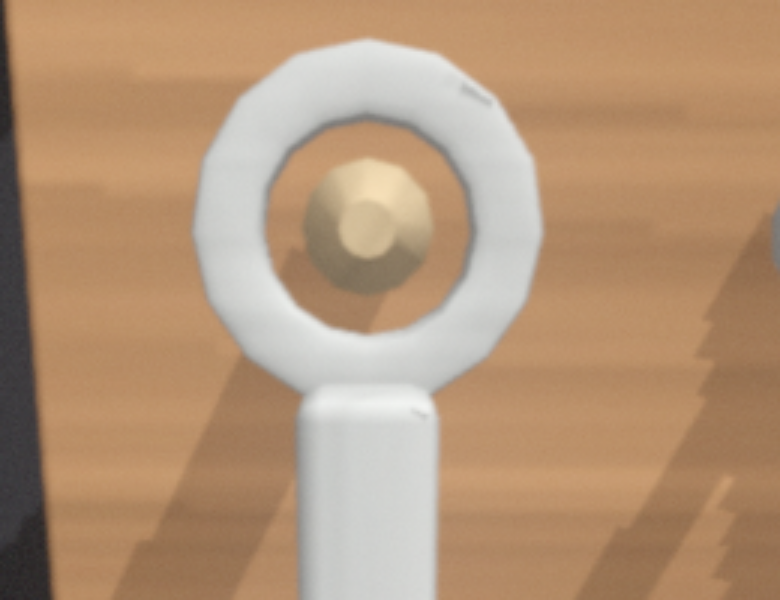

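The eye is concentric with the thick peg to within a pixel: hole centre (369,226) and peg (368,228) in the crop. I slide it down under guard.

```bash
python3 - <<'E'
from station import ctrl
from h import *
np.set_printoptions(precision=4,suppress=True)
x,ax,R=frames(np.radians(94.64))
tip=np.array([.4639,.2953,.1666]);eye=np.array([.075,0,0])
g=ctrl.move_straight(tip-ax*.046-R@eye,R,speed=.05,guard=12)
tp=ctrl.read_tool_pos();Rr=ctrl.read_ee_rot()
e=tp+Rr@eye-tip
print(g,"depth below tip",-e@ax,"off",e@x,ctrl.read_contact_force(),ctrl.read_gripper_width(),ctrl.read_clock())
E
```

```text
True depth below tip 0.04311553718755001 off 0.02155818928062448 [-0.9249 -3.8161  7.1037] 0.013857235760910728 11.6
```

```bash
python3 - <<'E'
from station import ctrl
from h import *
np.set_printoptions(precision=4,suppress=True)
x,ax,R=frames(np.radians(94.64))
ctrl.gripper_to(.04)
ctrl.sleep(.3)
print(ctrl.read_contact_force())
ctrl.move_straight(ctrl.read_tool_pos()+ax*.09,speed=.15)
m=ctrl.camera_model("wrist");im=ctrl.capture("wrist");cv2.imwrite("pics/w_b.png",im)
cv2.imwrite("pics/top1.png",ctrl.capture("top"))
# to lifter
E=np.array([.4626,-.0111]);B=np.array([.5491,-.0323]);d=B-E;yl=np.arctan2(d[1],d[0]);o=E+d/np.linalg.norm(d)*.075
ctrl.reach([o[0],o[1],.14],down(yl+np.pi))
ctrl.gripper_to(.055)
m=ctrl.camera_model("wrist");il=ctrl.capture("wrist");cv2.imwrite("pics/w_l.png",il);np.savez("w_l.npz",intrinsics=m["intrinsics"],pose=m["pose"])
print("eye exp",proj(m,[*E,.006]),ctrl.read_clock())
print(cents(il,(200,50,440,400),steel,60))
cv2.imwrite("pics/bl.png",np.hstack([cv2.resize(i,(400,300)) for i in(im,il)]))
E
```

```text
[ 0.0693 -0.5265  0.3926]
eye exp [321.2212 115.7909] 14.4083
[('out', 8870.0, 322.56014656144305, 227.49535888763623), ('hole', 492.0, 322.9634146341463, 115.67445799457994), ('out', 397.0, 208.1855583543241, 304.25356842989083), ('out', 187.0, 398.69964349376113, 392.0196078431372), ('out', 99.5, 216.9078726968174, 348.95644891122276), ('out', 94.5, 426.41269841269843, 348.91887125220455)]
```

View pics/bl.png

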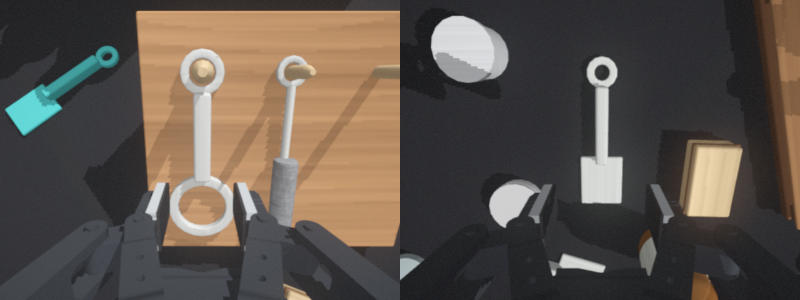

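The holder hangs seated and straight on the thick peg at left (202,72). At right the lifter's eye is at about (602,72), with the dish and slide box clear of the fingers. Next I grasp the lifter.

```bash
python3 - <<'E'
from station import ctrl
from h import *
np.set_printoptions(precision=4,suppress=True)
print("reagent",onz(ctrl.camera_model("top"),304,177,.07))
im=cv2.imread("pics/w_l.png");m=dict(np.load("w_l.npz"))
E=onz(m,322.96,115.67,.006)
B=onz(m,322.56,227.5,.006);d=B-E;yaw=np.arctan2(d[1],d[0]);o=E+d/np.linalg.norm(d)*.075
print(E,np.degrees(yaw),o)
R=down(yaw+np.pi)
ctrl.move_straight([o[0],o[1],.04],R,speed=.15)
print(ctrl.move_straight([o[0],o[1],.004],R,speed=.05,guard=8),ctrl.read_tool_pos())
ctrl.gripper_to(0,force=80)
print(ctrl.read_gripper_width(),ctrl.read_gripper_force())
ctrl.move_straight([o[0],o[1],.25],speed=.25)
x,ax,R=frames(np.radians(94.64))
tip=np.array([.6229,.3082,.1666]);eye=np.array([.075,0,0])
ctrl.reach(tip+ax*.06-R@eye,R)
ctrl.move_straight(tip+ax*.015-R@eye,R,speed=.15)
m=ctrl.camera_model("wrist");im=ctrl.capture("wrist");cv2.imwrite("pics/w_c.png",im)
tp=ctrl.read_tool_pos();print("eye exp",proj(m,tp+ctrl.read_ee_rot()@eye),"tip exp",proj(m,tip),ctrl.read_gripper_width(),ctrl.read_clock())
cv2.imwrite("pics/w_c2.png",cv2.resize(im[40:240,200:460],None,fx=3,fy=3))
E
```

```text
reagent [0.6873 0.016  0.07  ]
[ 0.4628 -0.01    0.006 ] -13.930274847974703 [ 0.5356 -0.028   0.006 ]
False [ 0.5357 -0.028   0.0041]
0.011724581118385346 78.8870358467102
eye exp [324.2429 115.3604] tip exp [323.1433 115.2714] 0.011975122777058048 19.225
```

View pics/w_c2.png

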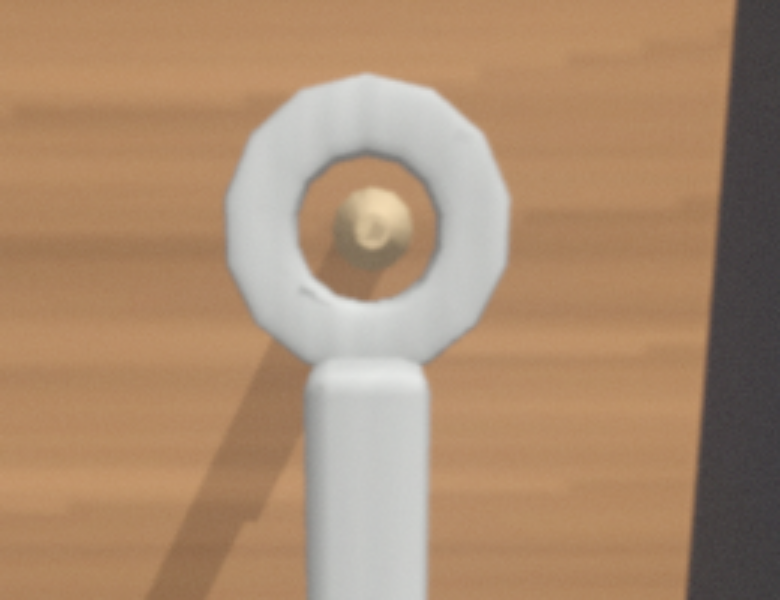

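The hole centre is at (369,226) and the peg at (373,228), about 0.5 mm to the right. I shift by that and slide down under guard.

```bash
python3 - <<'E'
from station import ctrl
from h import *
np.set_printoptions(precision=4,suppress=True)
x,ax,R=frames(np.radians(94.64))
tip=np.array([.6229,.3082,.1666])+R[:,1]*.0005;eye=np.array([.075,0,0])
g=ctrl.move_straight(tip-ax*.046-R@eye,R,speed=.05,guard=12)
e=ctrl.read_tool_pos()+ctrl.read_ee_rot()@eye-tip
dep=-e@ax
print(g,"depth",dep,ctrl.read_contact_force(),ctrl.read_clock())
if dep>.0415:
    ctrl.gripper_to(.04);ctrl.sleep(.3)
    ctrl.move_straight(ctrl.read_tool_pos()+ax*.1,speed=.15)
    ctrl.sleep(.5)
    im=ctrl.capture("wrist");t=ctrl.capture("scene");t2=ctrl.capture("top")
    o=np.vstack([np.hstack([cv2.resize(im,(400,300)),cv2.resize(t,(400,300))]),np.hstack([cv2.resize(t2,(400,300)),cv2.resize(t[300:450,260:460],(400,300))])])
    cv2.imwrite("pics/fin.png",o)
E
```

```text
True depth 0.043032243232825416 [-0.9461 -1.9624  6.0858] 20.2917
```

View pics/fin.png

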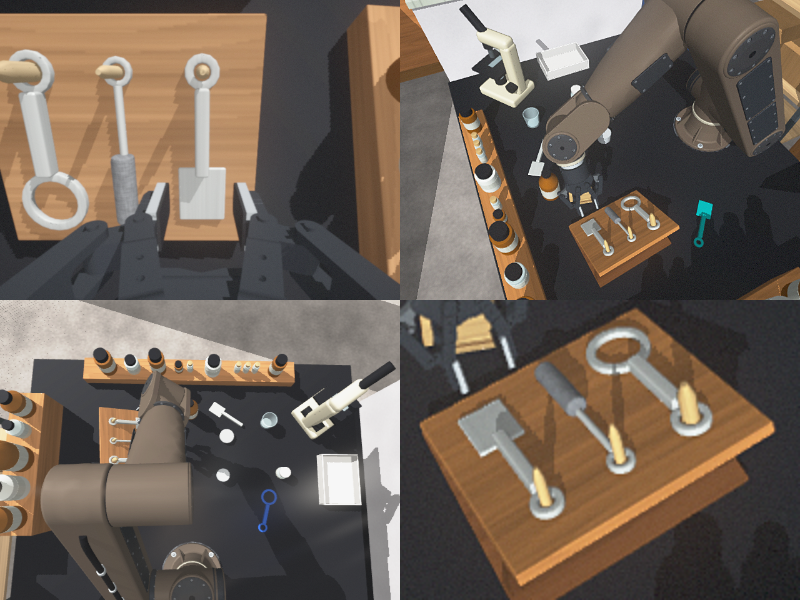

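Both eyes are at their peg roots, with the tools flat and hanging down the slope. The bystanders are undisturbed.

```bash
python3 - <<'E'
from station import ctrl
print(ctrl.read_contact_force(),ctrl.read_clock()); print(ctrl.sign_off())
E
```

```text
[ 0.60329975 -0.33108817 -1.07695862] 22.4417
the job is handed in; nothing more can be done
None
```

The job is handed in at 22.4 s: the last pictures show the holder seated on the thick peg and the lifter on the thin peg, both flat on the board with nothing else visibly moved; no verdict was returned.

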